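Set out wax blanks with a spacer

TASK

Slide the vise jaw fully open by its red handle, take out the green wax block, and set out the blocks in a straight row across the lane of the pale board, between its two dark lines, starting from the steel stop: green first, then blue, then red, then white, leaving out any that are missing. Set the gap in front of every block, the first one (stop to green) included, with the aluminium spacer: stand it flat against the stop or the last block, bring the next block up against it, then lift it out and step it along. Finish with the spacer back in the middle of its black pad and the vise jaw pushed closed, and do not disturb the other things on the bench.

Things in the scene. Friction and masses are not known exactly. Their poses are not given: they have to be found in the camera images.
- rowboard: fixed setting-out board of pale wood, 110 (x) x 340 (y) x 12 mm thick; origin at the centre of its underside. Dark steel end stop across its -y end: inner face at y = -155 mm, its top 42 mm above the bench. Two dark lines along y at x = -42 and +42 mm on its top mark the lane. The row grows from the stop to +y; blocks lie across the lane, their long sides along the board's x.
- jaw (a joint): sliding jaw of the fixed grey vise, m: 0 closed, 0.045 fully open; about 4 N of sliding friction, stays where it is left. Closed, its brass lip reaches 10 mm over the top of the block in the vise and keeps it from being lifted.
- jaw_handle (a point): middle of the upright red handle tab on the vise jaw, which moves with it; tab 12 (x) x 30 (y) mm, from 39 to 81 mm above the bench, this point 62 mm up; 43 mm of free space between the tab and the jaw. Axes as the vise: the jaw opens along this point's -x.
- vise_seat (a point): centre of the place in the fixed vise where the green block starts, 50 mm above the bench (bed at 30 mm). The jaws close along its x; the block's 60 mm length lies along its y and overhangs the 34 mm wide jaws by 13 mm at each end; the fixed jaw on the +x side is 58 mm high, the moving jaw on the -x side 78 mm high. The vise bed is 70 mm wide along y, so the bed's edge lies 5 mm beyond each end of the block.
- green_c (a point): dark green wax block 60 (its x) x 40 (its y) x 40 (z) mm, about 0.1 kg, light enough to be pushed by a touch; point at its centre, 20 mm above its underside. Half a turn makes no difference. It starts in the vise.
- blue_c (a point): blue wax block 60 (its x) x 40 (its y) x 40 (z) mm, about 0.1 kg, light enough to be pushed by a touch; point at its centre, 20 mm above its underside. Half a turn makes no difference. May be absent.
- red_c (a point): red wax block 60 (its x) x 40 (its y) x 40 (z) mm, about 0.1 kg, light enough to be pushed by a touch; point at its centre, 20 mm above its underside. Half a turn makes no difference. May be absent.
- white_c (a point): ivory white wax block 60 (its x) x 40 (its y) x 40 (z) mm, about 0.1 kg, light enough to be pushed by a touch; point at its centre, 20 mm above its underside. Half a turn makes no difference. May be absent.
- spacer_c (a point): aluminium spacer block with an orange dot on top, 60 (its x) x 36 (its y: the gap) x 40 (z) mm, 0.24 kg; point at its centre, 20 mm above its underside. It starts on the black pad. Half a turn makes no difference.
- pad: fixed black rubber pad, 110 (x) x 90 (y) x 4 mm, where the spacer is kept; origin at the centre of its underside.
Things that resemble listed ones, but are neither listed nor needed, are in the scene too. Leave any pink or yellow look-alike of the part that bears spacer_c alone. There is more than one size of the part that bears red_c; the job needs the smallest.

How it is judged:
On the way, in this order (a step that is already met when the one before it is completed fails the run):
1. the vise jaw is slid open (at least 35 of its 45 mm) with the green block still sitting in the vise (value of joint jaw above 0.035 m and distance between green_c and vise_seat below 0.012 m), for 0.2 s.
2. the green block stands on the board against the spacer (within 4 mm), which fills the gap between it and the stop (z of green_c in the frame of rowboard between 0.029 and 0.036 m and x of green_c in the frame of rowboard between -0.012 and 0.012 m and angle between the x axis of green_c and the x axis of rowboard, either way round below 0.08 rad and y of green_c in the frame of rowboard between -0.11 and 0.16 m and y of green_c in the frame of rowboard between -0.103 and -0.095 m and horizontal distance between green_c and spacer_c below 0.042 m and distance between green_c and spacer_c below 0.0435 m), for 0.2 s.
3. the blue block stands on the board against the spacer (within 4 mm) (z of blue_c in the frame of rowboard between 0.029 and 0.036 m and x of blue_c in the frame of rowboard between -0.012 and 0.012 m and angle between the x axis of blue_c and the x axis of rowboard, either way round below 0.08 rad and y of blue_c in the frame of rowboard between -0.11 and 0.16 m and horizontal distance between blue_c and spacer_c below 0.042 m and distance between blue_c and spacer_c below 0.0435 m), for 0.2 s.
4. the red block stands on the board against the spacer (within 4 mm) (z of red_c in the frame of rowboard between 0.029 and 0.036 m and x of red_c in the frame of rowboard between -0.012 and 0.012 m and angle between the x axis of red_c and the x axis of rowboard, either way round below 0.08 rad and y of red_c in the frame of rowboard between -0.11 and 0.16 m and horizontal distance between red_c and spacer_c below 0.042 m and distance between red_c and spacer_c below 0.0435 m), for 0.2 s.
5. the white block stands on the board against the spacer (within 4 mm) (z of white_c in the frame of rowboard between 0.029 and 0.036 m and x of white_c in the frame of rowboard between -0.012 and 0.012 m and angle between the x axis of white_c and the x axis of rowboard, either way round below 0.08 rad and y of white_c in the frame of rowboard between -0.11 and 0.16 m and horizontal distance between white_c and spacer_c below 0.042 m and distance between white_c and spacer_c below 0.0435 m), for 0.2 s.
At the end, for the whole second after the job is handed in: All blocks stand square (0.08 rad) across the board, within 12 mm of the lane's middle, in the order green, blue, red, white from the stop, each gap 36 mm within 4 mm; the spacer is within 25 mm of its pad's middle; the jaw is within 8 mm of closed (z of green_c in the frame of rowboard between 0.029 and 0.036 m and x of green_c in the frame of rowboard between -0.012 and 0.012 m and angle between the x axis of each of green_c, blue_c, red_c, white_c and the x axis of rowboard, either way round below 0.08 rad and y of green_c in the frame of rowboard between -0.11 and 0.16 m and y of green_c in the frame of rowboard between -0.103 and -0.095 m and z of blue_c in the frame of rowboard between 0.029 and 0.036 m and x of blue_c in the frame of rowboard between -0.012 and 0.012 m and y of blue_c in the frame of rowboard between -0.11 and 0.16 m and horizontal distance between blue_c and green_c between 0.072 and 0.08 m and z of red_c in the frame of rowboard between 0.029 and 0.036 m and x of red_c in the frame of rowboard between -0.012 and 0.012 m and y of red_c in the frame of rowboard between -0.11 and 0.16 m and (horizontal distance between red_c and green_c between 0.072 and 0.08 m or horizontal distance between red_c and blue_c between 0.072 and 0.08 m) and z of white_c in the frame of rowboard between 0.029 and 0.036 m and x of white_c in the frame of rowboard between -0.012 and 0.012 m and y of white_c in the frame of rowboard between -0.11 and 0.16 m and (horizontal distance between white_c and green_c between 0.072 and 0.08 m or horizontal distance between white_c and blue_c between 0.072 and 0.08 m or horizontal distance between white_c and red_c between 0.072 and 0.08 m) and horizontal distance between spacer_c and pad below 0.025 m and z of spacer_c in the frame of pad between 0.02 and 0.028 m and value of joint jaw below 0.008 m); the robot touches nothing.
It fails at once if a bystander (mandrel, caliper, stone, yellow box, file or jar) is moved by more than 50 mm (distance of any of mandrel, caliper, stone, bladebox, file, jar from where it was at the start of the episode above 0.05 m).
Of blue, red, white only 2 to 3 are there at a start; the rules pass over those that are not, and their reading is None.
At some moment in a run one of blue, red, white, spacer may be knocked a few centimetres aside while the robot is not near it.
Once in a run the grip may slacken for a moment while it holds something.
It also fails if it takes over 210 s, if anything falls off the work surface, if the arm or the gripper's body presses on something with over 40 N, if the wrist force passes 120 N, or if a joint passes its speed limit or range.

ROBOT

A 7-joint arm with a two-finger parallel gripper is mounted at the origin on the work surface. World frame = base frame: x ahead of the robot, y to its left, z up, the work surface at z = 0. Lengths are in m, angles in rad, forces in N, time in s.
With the tool pointing down it reaches from about 0.4 to 0.9 m from the base axis. Payload 5.6 kg.
Tool frame: the origin (TCP) lies midway between the tips of the shut fingers; the grasp point (between the pads) lies 19 mm behind it; z points along the fingers, y is the line along which they close (so a half turn about z gives the same grasp; the last joint's range is limited). The gripper opens to 92 mm and grips with 3 to 60 N. Pads are 20 mm wide; open, the fingers measure 128 mm over their backs; the gripper's body (75 mm by 189 mm) begins 69 mm behind the grasp point.
Start: joints at [-1.324, 0.468, -0.012, 1.603, 0.006, 1.071, -0.056], TCP at [0.186, 0.623, 0.215] pointing down, gripper open.
Joint ranges: [-2.53, 2.53], [-0.31, 2.02], [-1.57, 1.55], [0.28, 2.44], [-1.29, 4.43], [0.15, 1.84], [-2.92, 2.92]. Speed limits (rad/s): [2.57, 2.57, 3.14, 3.14, 3.14, 3.14, 3.14].

INTERFACE

Orientations are given as a 3x3 rotation matrix whose columns are the frame's x, y, z axes.
In Python, from station import env, effector, solver, viewer, workorder, search_frame, tip_of gives the robot as it stands. Calls block until the motion is done:
- env.reach(position, orientation): joint-space move of the TCP to a pose.
- env.movel(position, frame=None, rate=0.15): straight line of the TCP; frame=None keeps the orientation; rate is the mean speed in m/s.
- env.goto_joints(angles): joint-space move.
- effector.release() and effector.grasp(squeeze=None): open the fingers fully, or close them until they stop; squeeze is the grip in N (None keeps the last).
- env.pause(seconds).
- solver.inverse_kinematics(position, orientation): joint angles nearest the present ones, or None.
- env.sense(): the state.
- viewer.read_camera(name): name is "side" or "top"; returns (picture, depth): 480x640x3 uint8, red, green, blue; 480x640 float32, m along the optical axis (not along the pixel's ray), 0 where there is no reading.
- viewer.camera_info(name): a dict with "intrinsics" (3x3 intrinsics, pixels), "eye" and "rotation" of the camera in the world. Camera axes: x right, y up, looking along -z (the intrinsics and any distortion apply to the point x, -y, -z); pixel columns grow to the right and rows downward; lengths in m; the calibration is good to about 2 mm. A picture is of the moment at which its call begins. camera_info takes no time and is no camera call.
A pose or a line that the arm cannot do raises env.PlanningError and nothing moves.
- workorder.finish_job(): hands the job in; it is judged then, once.
Trained networks look in the newest picture that a camera, given by its name, has taken for a name from the list of things; names that differ only in an ending like _2 or _b are one class to them, and where a whole thing is asked for, a point or a joint stands for the part that bears it (a point fixed in the world has none). Each returns a list of dicts, best first, with "score" (0 to 1); they miss things now and then, are a little off and sometimes report something else, mostly with a low value. They report only what shows in the picture. A call takes as long as a camera call. They do not tell look-alikes from the thing itself.
- search_frame(camera, name): "at" ([x, y, z] in m, in world coordinates, good to about 4 mm: the middle of the surface that is visible of it).
- tip_of(camera, name): "at" ([x, y, z] in m, in world coordinates, good to about 4 mm: a listed point, or the origin of a listed thing).
The state is a dict: "t": time; "joint_positions": joint angles; "joint_velocities": joint speeds; "tau": joint torques, N m; "ee_pos": TCP position; "tcp_rot": TCP orientation; "wrist_force": force on the tool from outside, world axes, zero at the start; "moment": the same for the moment, N m; "gripper_width": finger opening in m; "grasp_force": force on a finger pad.
Only numpy, scipy, OpenCV 4.12 (cv2) and the standard library are available. Lean on these libraries where they do the work, as an engineer would, in place of code of your own. Each camera call takes 0.05 s, during which the arm holds its last target. There are 200 camera calls.

## Working session

There is one attempt and no reset: what is moved stays moved. The work goes in short steps, each a Python script; the robot and the scene stay as the last script left them, time stands still between calls to the robot, and variables do not carry over. Pictures are saved under pics/ and viewed, at most 14 in all, crops included, and the job is handed in when it is done.

```bash
mkdir -p pics; ls; cat > h.py <<'E'
import numpy as np, cv2
from station import env, effector, solver, viewer, workorder, search_frame, tip_of
def snap(c,f=None):
    p,d=viewer.read_camera(c)
    if f: cv2.imwrite('pics/'+f,p[:,:,::-1])
    return p,d
def cloud(c,d):
    i=viewer.camera_info(c);K=np.array(i['intrinsics']);R=np.array(i['rotation']);e=np.array(i['eye'])
    v,u=np.mgrid[0:480,0:640]
    P=np.stack([(u-K[0,2])/K[0,0]*d,-(v-K[1,2])/K[1,1]*d,-d],-1)
    return P@R.T+e
def pix(c,p):
    i=viewer.camera_info(c);K=np.array(i['intrinsics']);q=np.array(i['rotation']).T@(np.array(p)-np.array(i['eye']))
    return (K[0,2]+K[0,0]*q[0]/-q[2],K[1,2]+K[1,1]*q[1]/q[2])
E
python3 - <<'E'
from h import *
for c in('top','side'):
    snap(c,c+'0.png'); print(c,{k:np.round(v,3).tolist() if not isinstance(v,str) else v for k,v in viewer.camera_info(c).items()})
    for n in['rowboard','jaw_handle','vise_seat','green_c','blue_c','red_c','white_c','spacer_c','pad']:
        print(n,[(np.round(r['at'],3).tolist(),round(r['score'],2),np.round(pix(c,r['at'])).tolist()) for r in tip_of(c,n)[:4]])
print(env.sense())
E
```

```text
pics
top {'intrinsics': [[482.015, 0.0, 326.984], [0.0, 482.015, 237.152], [0.0, 0.0, 1.0]], 'eye': [0.278, -0.039, 1.04], 'rotation': [[-0.012, 0.986, -0.167], [-1.0, -0.014, -0.008], [-0.01, 0.167, 0.986]]}
rowboard [([0.631, 0.003, 0.0], 0.97, [311.0, 159.0])]
jaw_handle [([0.445, 0.314, 0.058], 0.61, [160.0, 239.0])]
vise_seat [([0.537, 0.343, 0.052], 0.8, [150.0, 196.0])]
green_c [([0.543, 0.34, 0.053], 0.83, [151.0, 194.0])]
blue_c [([0.437, -0.02, 0.023], 0.85, [322.0, 243.0])]
red_c [([0.303, 0.175, 0.029], 0.76, [229.0, 307.0]), ([0.226, 0.299, 0.029], 0.71, [168.0, 346.0]), ([0.436, 0.127, 0.016], 0.63, [254.0, 245.0])]
white_c [([0.445, -0.152, 0.018], 0.69, [383.0, 239.0])]
spacer_c [([0.492, -0.44, 0.019], 0.94, [517.0, 216.0]), ([0.501, -0.297, 0.024], 0.69, [450.0, 212.0]), ([0.378, -0.362, 0.018], 0.6, [484.0, 269.0]), ([0.54, 0.339, 0.051], 0.32, [152.0, 195.0])]
pad [([0.503, -0.3, -0.001], 0.68, [449.0, 213.0])]
side {'intrinsics': [[450.958, 0.0, 317.715], [0.0, 450.958, 249.063], [0.0, 0.0, 1.0]], 'eye': [0.475, 0.652, 0.685], 'rotation': [[-1.0, -0.012, 0.025], 
[... 875 characters left out ...]
2]), 'joint_velocities': array([ 0.00024054,  0.00063427,  0.00075912,  0.00044125,  0.00183173,
       -0.00061486, -0.00022951]), 'tau': array([ 2.47354656e-04, -5.20431018e+01, -1.26675816e-02, -2.44062799e+01,
       -5.68151136e-02,  1.12490109e-02,  1.66829273e-05]), 'ee_pos': array([0.18576264, 0.6228864 , 0.2146034 ]), 'tcp_rot': array([[-9.58301172e-01,  2.85760150e-01,  3.26727314e-05],
       [ 2.85760151e-01,  9.58301172e-01,  1.38767413e-05],
       [-2.73448971e-05,  2.26346621e-05, -9.99999999e-01]]), 'wrist_force': array([-0.89674238, -0.29155558,  0.14134061]), 'moment': array([-0.00221318, -0.04446023,  0.00205914]), 'grasp_force': 0.0, 'gripper_width': 0.09198436729350912}
```

View pics/top0.png

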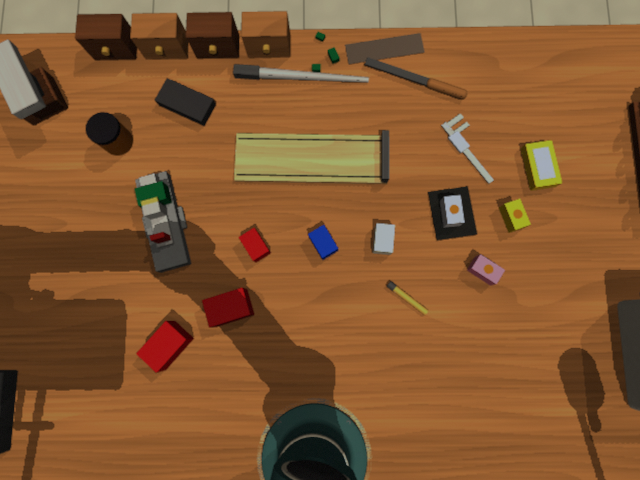

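View pics/side0.png

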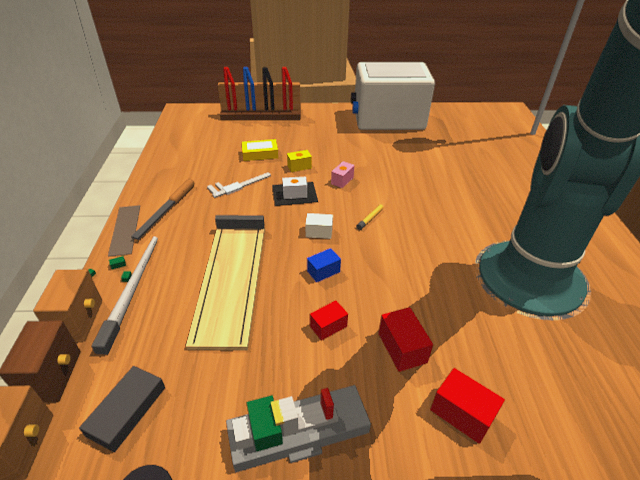

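The top view shows three reds: small (254,245), dark red large (228,307) and red large (165,345). I choose the small one. The spacer candidates are the one on the black pad (453,210), yellow (516,214) and pink (487,268), and I choose the one on the pad. Blue is at (322,242), white at (383,238), green in the vise at (152,192) and the handle at (160,237). All three optional blocks are present.

```bash
cat >> h.py <<'E'
COL={'red':((0,150,60),(8,255,255)),'blue':((110,120,40),(130,255,255)),'green':((50,80,30),(90,255,255)),'white':((0,0,120),(179,70,255)),
 'board':((18,30,110),(40,190,255))}
def rect(c,col,near,zr,r=0.06,pd=None):
    """rectangle of the top face: centre xy, long, short, yaw of long side, z"""
    p,d=pd or snap(c); P=cloud(c,d); h=cv2.cvtColor(p,cv2.COLOR_RGB2HSV)
    m=(d>0)&(np.hypot(P[...,0]-near[0],P[...,1]-near[1])<r)&(P[...,2]>zr[0])&(P[...,2]<zr[1])
    if col: m&=cv2.inRange(h,*COL[col])>0
    m=m.astype(np.uint8); n,l,s,_=cv2.connectedComponentsWithStats(m)
    if n<2: return None
    k=1+np.argmax(s[1:,4]); Q=P[l==k]
    (cx,cy),(a,b),t=cv2.minAreaRect((Q[:,:2]*1000).astype(np.float32))
    if a<b: a,b,t=b,a,t+90
    t=(t+90)%180-90
    return np.round([cx/1000,cy/1000,a,b,t,np.median(Q[:,2]),len(Q)],4).tolist()
E
python3 - <<'E'
from h import *
for c in('top','side'):
    pd=snap(c)
    for n,q,z,r in[('red',(.436,.127),(.03,.06),.06),('red',(.303,.175),(.03,.1),.08),('red',(.226,.3),(.03,.1),.08),('blue',(.44,-.022),(.03,.06),.06),('white',(.447,-.152),(.03,.06),.06),('green',(.54,.338),(.06,.085),.06),('red',(.446,.313),(.06,.1),.05),('board',(.63,0),(.005,.02),.25),(None,(.5,-.3),(.036,.06),.06),(None,(.5,-.3),(.001,.009),.085),(None,(.63,-.16),(.033,.06),.07),(None,(.56,.34),(.052,.064),.08),(None,(.5,.33),(.024,.036),.15),(None,(.49,.33),(.07,.09),.035)]:
        print(c,n,q,rect(c,n,q,z,r,pd))
p,d=snap('top')
a=cv2.resize(p[120:285,130:270],None,fx=3,fy=3);b=cv2.resize(p[175:285,430:540],None,fx=3,fy=3)
out=np.zeros((500,790,3),np.uint8);out[:495,:420]=a;out[:330,440:770]=b
cv2.imwrite('pics/crop.png',out[:,:,::-1])
E
```

```text
top red (0.436, 0.127) [0.4343, 0.1249, 60.0185, 39.199, 31.9206, 0.0398, 501.0]
top red (0.303, 0.175) [0.3032, 0.1762, 86.0451, 58.3207, -72.9924, 0.058, 839.0]
top red (0.226, 0.3) [0.227, 0.3044, 87.5152, 59.1666, -41.7635, 0.0581, 1306.0]
top blue (0.44, -0.022) [0.4385, -0.0208, 60.4702, 39.3258, 29.8499, 0.0398, 533.0]
top white (0.447, -0.152) [0.4442, -0.1504, 60.2307, 39.3205, -6.6799, 0.0397, 517.0]
top green (0.54, 0.338) [0.5392, 0.3361, 59.0654, 40.3621, -75.11, 0.07, 439.0]
top red (0.446, 0.313) [0.4468, 0.3137, 27.4225, 11.3912, -73.712, 0.0812, 78.0]
top board (0.63, 0) [0.6323, 0.0113, 324.4012, 111.5536, 88.1687, 0.012, 6401.0]
top None (0.5, -0.3) [0.5018, -0.298, 60.7297, 37.1725, 3.9586, 0.0436, 502.0]
top None (0.5, -0.3) [0.5063, -0.304, 126.3022, 105.7533, 8.739, 0.0038, 1366.0]
top None (0.63, -0.16) [0.6259, -0.158, 110.2378, 14.7472, -1.8215, 0.0418, 344.0]
top None (0.56, 0.34) [0.5721, 0.3491, 34.4705, 21.4942, -78.3431, 0.0583, 156.0]
top None (0.5, 0.33) [0.4893, 0.3266, 209.0925, 72.0091, 15.1189, 0.0301, 1508.0]
top None (0.49, 0.33) [0.5085, 0.3318
[... 508 characters left out ...]
1.1616, 39.3218, -74.7057, 0.0689, 1045.0]
side red (0.446, 0.313) [0.4486, 0.3143, 30.5777, 12.3158, -75.9251, 0.0791, 213.0]
side board (0.63, 0) [0.6342, 0.0101, 328.246, 110.7167, 88.269, 0.0108, 6203.0]
side None (0.5, -0.3) [0.5045, -0.2981, 60.0968, 43.5686, 3.9833, 0.0422, 243.0]
side None (0.5, -0.3) [0.5044, -0.3011, 110.9356, 98.5799, 6.8945, 0.0028, 506.0]
side None (0.63, -0.16) [0.629, -0.1584, 110.6517, 19.9616, -2.1189, 0.0396, 314.0]
side None (0.56, 0.34) [0.5718, 0.348, 34.5058, 23.7597, -74.5868, 0.0571, 403.0]
side None (0.5, 0.33) [0.4913, 0.3263, 210.6084, 70.8075, 15.3004, 0.029, 3016.0]
side None (0.49, 0.33) [0.5101, 0.331, 35.3371, 30.0476, -74.7086, 0.0769, 491.0]
```

View pics/crop.png

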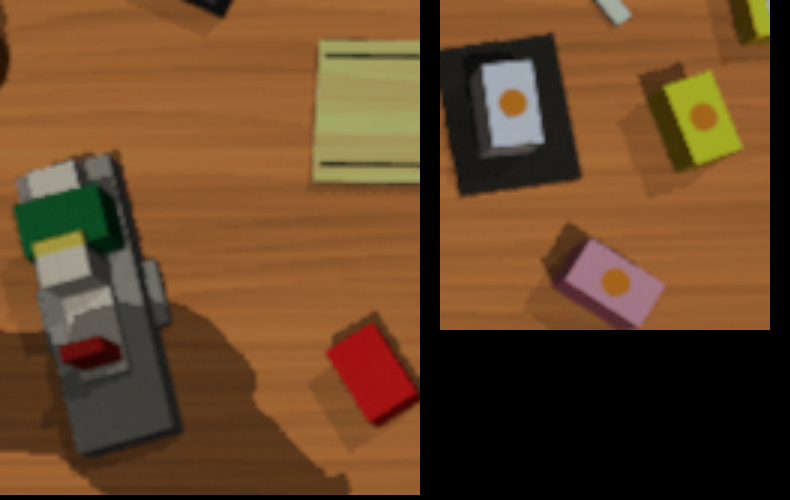

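The crop confirms the green block under the brass lip, the small red block, and the real spacer on the pad. I open the jaw first.

```bash
cat >> h.py <<'E'
B=np.array([.633,.0038]); TH=np.deg2rad(-1.9); D=np.deg2rad
BIAS=np.array([.0011,0.])   # mean of both cameras minus top
def rot(a): return np.array([[-np.sin(a),np.cos(a),0],[np.cos(a),np.sin(a),0],[0,0,-1]])
def b2w(x,y): c,s=np.cos(TH),np.sin(TH); return B+np.array([c*x-s*y,s*x+c*y])
def w2b(p): c,s=np.cos(TH),np.sin(TH); d=np.array(p[:2])-B; return np.array([c*d[0]+s*d[1],-s*d[0]+c*d[1]])
def above(xy,a,z):
    q0=env.sense()['joint_positions']; best=None
    for k in(0,np.pi):
        R=rot(a+k) if k==0 else rot(a)@np.diag([-1.,-1,1])
        # tool x = (-sin a, cos a)
        q=solver.inverse_kinematics([*xy,z],R)
        if q is not None:
            c=np.abs(np.array(q)-q0).max()
            if best is None or c<best[0]: best=(c,R)
    env.reach([*xy,z],best[1])
def rot(a): return np.array([[-np.sin(a),np.cos(a),0],[np.cos(a),np.sin(a),0],[0,0,-1.]])
def lin(xy,z,rate=.15): env.movel([*xy,z],rate=rate)
def st(*k):
    s=env.sense(); print('t%.1f w%.4f F%s'%(s['t'],s['gripper_width'],np.round(s['wrist_force'],1)),'gf%.1f'%s['grasp_force'],np.round(s['ee_pos'],4),*k); return s
def pick(xy,a,tz,squeeze=25,up=.17):
    above(xy,a,up); lin(xy,tz+.03,.25); lin(xy,tz,.1); effector.grasp(squeeze); s=st('grip')
    lin(xy,up,.25); s=st('up'); return s['gripper_width']
E
python3 - <<'E'
from h import *
a=D(15.2); h=np.array([.4477,.314]); n=np.array([np.cos(a),np.sin(a)])
above(h,a+np.pi/2,.16); lin(h,.075,.2); lin(h,.045,.1); effector.grasp(25); st()
lin(h-.0435*n,.045,.08); st('open'); effector.release(); lin(h-.0435*n,.16,.25)
above((.45,.2),a,.25); st()
pd=snap('top'); print(rect('top','red',h-.0435*n,(.06,.1),.05,pd),rect('top','green',(.539,.336),(.06,.085),.06,pd))
print(rect('top',None,(.5,-.3),(.036,.06),.06,pd))
E
```

```text
t4.6 w0.0300 F[-0.2 -1.8  0.4] gf25.0 [0.4477 0.3137 0.0449]
t5.3 w0.0298 F[ 5.8 -0.6 -6. ] gf25.0 [0.4072 0.3026 0.045 ] open
t8.1 w0.0917 F[0.1 0.1 0. ] gf0.0 [0.4493 0.2001 0.2487]
None None
[0.5014, -0.2978, 60.5921, 37.2242, 5.1814, 0.0436, 504.0]
```

```bash
python3 - <<'E'
from h import *
w=pick((.5025,-.2979),D(4.5),.011)
if w>.055:
    above(b2w(0,-.129),TH,.15); 
    if st()['gripper_width']<.055: raise SystemExit('lost')
    lin(b2w(0,-.129),.021,.12); f0=st()['wrist_force'][1]
    for y in np.arange(-.132,-.1425,-.001):
        lin(b2w(0,y),.0205,.03); f=env.sense()['wrist_force'][1]-f0
        if abs(f)>5: break
    st('contact',y,f); lin(b2w(0,y+.0005),.0195,.03); effector.release(); st(); lin(b2w(0,y),.15,.25)
above((.45,-.05),TH,.25)
for c in('top','side'):
    pd=snap(c,c+'1.png')
    for n,q,z,r in[('green',(.54,.338),(.06,.085),.06),(None,b2w(0,-.135),(.045,.065),.05),(None,(.63,-.16),(.033,.0435),.07),('red',(.407,.303),(.06,.1),.05)]: print(c,n,rect(c,n,q,z,r,pd))
E
```

```text
t11.7 w0.0599 F[0.3 0.4 2.3] gf25.0 [ 0.5027 -0.2979  0.0112] grip
t12.5 w0.0600 F[-0.8  0.6 -3.1] gf25.0 [ 0.5018 -0.2968  0.1686] up
t13.4 w0.0594 F[ 0.1 -0.1 -2. ] gf25.0 [ 0.6273 -0.1274  0.1494]
t14.6 w0.0598 F[-0.1 -0.1 -2.6] gf25.0 [ 0.6294 -0.1253  0.0218]
t16.6 w0.0596 F[-1.6  7.5  1.7] gf25.0 [ 0.6285 -0.1324  0.0205] contact -0.139 7.6163291847901196
t17.5 w0.0917 F[ 0.  -0.1  0.2] gf0.0 [ 0.6284 -0.1348  0.0195]
top green [0.5385, 0.336, 58.8691, 41.5435, -73.5188, 0.0701, 565.0]
top None None
top None [0.5786, -0.1571, 16.2342, 13.2455, -1.6628, 0.0408, 34.0]
top red [0.4063, 0.3023, 27.9369, 12.9007, -73.7985, 0.0801, 112.0]
side green [0.5403, 0.3372, 60.6728, 39.5737, -74.5858, 0.069, 1149.0]
side None [0.6296, -0.1334, 60.6725, 38.6908, -1.4244, 0.0504, 336.0]
side None [0.6113, -0.1319, 96.1511, 39.5003, 36.6308, 0.0387, 185.0]
side red [0.4079, 0.3035, 30.6591, 12.4371, -74.0865, 0.0794, 211.0]
```

```bash
cat >> h.py <<'E'
def slide(y0,y1,z=.0197,fmax=4,lane=0.):
    f0=env.sense()['wrist_force'][1]
    for y in np.linspace(y0,y1,int(round(abs(y1-y0)/.001))+1):
        lin(b2w(lane,y),z,.03); f=env.sense()['wrist_force'][1]-f0
        if abs(f)>fmax: break
    st('contact %.4f f%.1f'%(y,f)); return y
def carry(y,z=.021):
    above(b2w(0,y),TH,.15)
    if st()['gripper_width']<.055: raise SystemExit('lost')
    lin(b2w(0,y),.05,.25); lin(b2w(0,y),z,.1)
def drop(y,z=.0195): lin(b2w(0,y),z,.03); effector.release(); lin(b2w(0,y),.15,.3)
def clear(): above((.42,.33),TH,.3)
E
python3 - <<'E'
from h import *
w=pick((.5395,.3366),D(15.2+90),.037,up=.2)
if w>.055:
    carry(-.091); y=slide(-.093,-.1015); drop(y)
clear()
for c in('top','side'):
    pd=snap(c,c+'2.png')
    for n,q,z,r in[('green',b2w(0,-.099),(.045,.065),.06),(None,b2w(0,-.137),(.045,.065),.027),(None,b2w(0,-.1),(.045,.065),.1),('blue',(.44,-.022),(.03,.06),.06)]:
        R=rect(c,n,q,z,r,pd); print(c,n,R,R and w2b(R).round(4))
E
```

```text
t22.3 w0.0599 F[-0.3 -0.2  2. ] gf25.0 [0.5396 0.3367 0.0373] grip
t23.1 w0.0599 F[-0.   0.3 -1.4] gf25.0 [0.5384 0.3363 0.1985] up
t24.7 w0.0594 F[ 0.5  0.5 -1. ] gf25.0 [ 0.6303 -0.0855  0.1497]
t28.2 w0.0599 F[-0.3  3.6  1.1] gf25.0 [ 0.6297 -0.0967  0.0197] contact -0.1015 f4.1
top green [0.6288, -0.0955, 62.2253, 38.9905, -1.2929, 0.0518, 505.0] [-0.0009 -0.0994]
top None [0.6285, -0.1277, 52.9916, 42.9857, -1.5727, 0.0518, 414.0] [-1.000e-04 -1.316e-01]
top None [0.6279, -0.1126, 73.2811, 63.2168, 88.4496, 0.0518, 966.0] [-0.0012 -0.1165]
top blue [0.4385, -0.021, 60.4717, 39.2373, 30.1783, 0.0397, 534.0] [-0.1936 -0.0312]
side green [0.6305, -0.095, 59.5237, 45.4109, -2.6749, 0.0505, 385.0] [ 0.0008 -0.0988]
side None [0.6284, -0.1291, 53.0617, 45.6291, 5.8878, 0.0507, 263.0] [-0.0002 -0.133 ]
side None [0.6301, -0.1128, 81.1944, 60.3219, 89.2004, 0.0506, 669.0] [ 0.001  -0.1166]
side blue [0.4378, -0.017, 58.8832, 37.008, 24.4298, 0.0382, 235.0] [-0.1944 -0.0273]
```

View pics/top2.png

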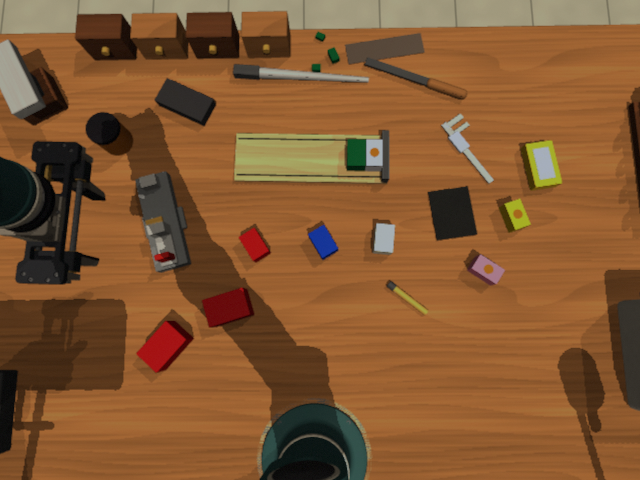

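The top view shows green (356,154) snug against the spacer (374,153), with the spacer against the stop. The other things on the bench are undisturbed. Next I step the spacer and bring blue.

```bash
cat >> h.py <<'E'
def step_spacer(yfrom,yto):
    w=pick(b2w(0,yfrom),TH,.0195,up=.12)
    if w<.055: raise SystemExit('lost')
    lin(b2w(0,yto),.12,.2)
    if st()['gripper_width']<.055: raise SystemExit('lost')
    lin(b2w(0,yto),.04,.25); lin(b2w(0,yto),.0205,.06); env.pause(.15); drop(yto)
def row(f,items):
    for c in('top','side'):
        pd=snap(c,c+f)
        for n,y in items:
            R=rect(c,n,b2w(0,y),(.045,.065),.1 if n!='spacer' else .027,pd) ; print(c,n,R and (w2b(R).round(4),R[2:5]))
def edges(c='top',pd=None):
    """block boundaries along the lane from the top face points"""
    p,d=pd or snap(c); P=cloud(c,d); h=cv2.cvtColor(p,cv2.COLOR_RGB2HSV)
    L=(P[...,:2]-B)@np.array([[np.cos(TH),-np.sin(TH)],[np.sin(TH),np.cos(TH)]])
    m=(d>0)&(P[...,2]>.046)&(P[...,2]<.06)&(abs(L[...,0])<.05)&(abs(L[...,1])<.17)
    for n in('green','blue','red','white'):
        k=m&(cv2.inRange(h,*COL[n])>0)
        if n=='white':
            pass
        if k.sum()>60:
            (cx,cy),_,t=cv2.minAreaRect((L[k]*1000).astype(np.float32)); ys=np.percentile(L[k][:,1],[1,99])
            print(c,n,'ctr',round(cx,1),round(cy,1),'ang',round((t+45)%90-45,1),'y',(ys*1000).round(1),k.sum())
E
python3 - <<'E'
from h import *
step_spacer(-.137,-.0605)
clear(); 
for c in('top','side'): edges(c)
pd=snap('top'); R=rect('top','blue',(.44,-.022),(.03,.06),.06,pd); print(R)
w=pick(np.array(R[:2])+BIAS,D(R[4]),.007)
if w>.055:
    carry(-.0215); env.pause(.15); drop(-.0215)
clear()
for c in('top','side'): edges(c,snap(c,c+'3.png'))
E
```

```text
t35.0 w0.0602 F[0.7 0.3 2.1] gf25.0 [ 0.6286 -0.1331  0.0197] grip
t35.6 w0.0599 F[ 0.4  0.3 -2.3] gf25.0 [ 0.6278 -0.1322  0.1189] up
t36.1 w0.0600 F[-0.  -0.3 -2.3] gf25.0 [ 0.63   -0.056   0.1182]
top green ctr -3.2 -100.4 ang 0.5 y [-118.7  -82.1] 485
top white ctr -0.8 -37.0 ang 0.6 y [-56.2 -17.5] 405
side green ctr -0.1 -99.8 ang 0.5 y [-120.3  -79.7] 369
side white ctr 0.4 -35.7 ang 0.6 y [-55.2 -16.1] 278
[0.4388, -0.0208, 60.8367, 39.3023, 29.9284, 0.0398, 532.0]
t43.6 w0.0598 F[-1.6  0.6  4.4] gf25.0 [ 0.4399 -0.0208  0.0072] grip
t44.4 w0.0596 F[ 0.2 -0.1 -2. ] gf25.0 [ 0.4391 -0.0202  0.1691] up
t45.2 w0.0599 F[ 0.   0.4 -0.6] gf25.0 [ 0.6307 -0.0189  0.1489]
top green ctr -3.0 -100.5 ang 0.6 y [-118.8  -82.1] 484
top white ctr -1.7 -49.0 ang -1.8 y [-56.2 -41.9] 139
side green ctr -0.5 -101.2 ang -2.8 y [-119.9  -81.4] 310
side blue ctr -16.7 -30.1 ang -30.9 y [-38.2   0.4] 117
```

View pics/side3.png

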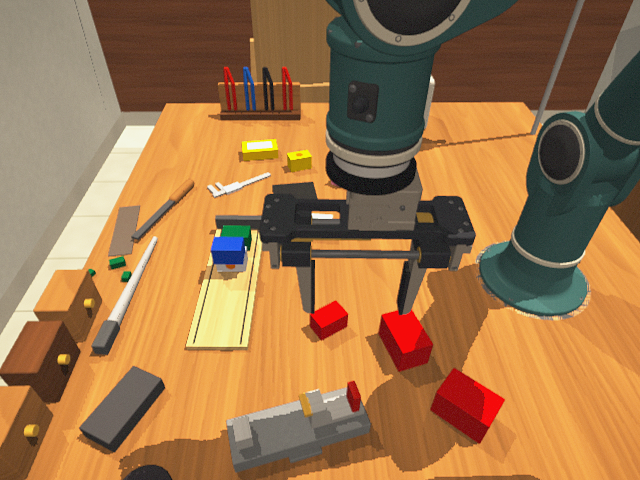

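View pics/top3.png

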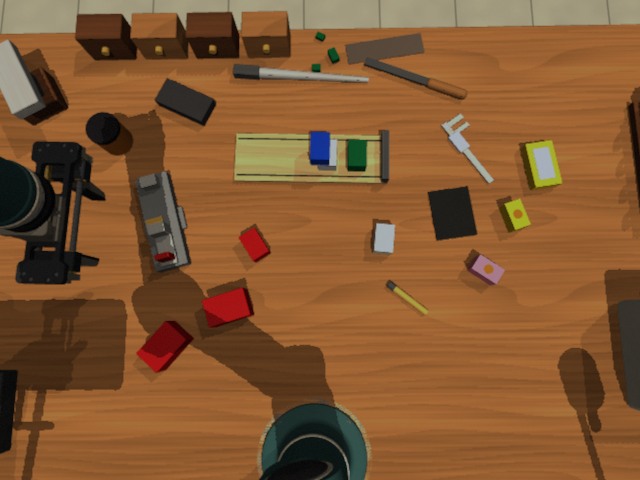

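Blue (320,148) is resting on the spacer (333,152): the spacer had been knocked about 24 mm along the lane before I placed blue. I'll lift blue off, re-seat the spacer, and then place blue again.

```bash
python3 - <<'E'
from h import *
pd=snap('top'); R=rect('top','blue',b2w(0,-.025),(.07,.11),.06,pd); print(R,w2b(R))
p=np.array(R[:2])+BIAS; z=R[5]-.04+.007
w=pick(p,D(R[4]),z,up=.2)
if w<.055: raise SystemExit('lost')
carry(.10,.0205); env.pause(.1); drop(.10)
clear()
pd=snap('top','top4.png')
print(rect('top','blue',b2w(0,.1),(.045,.06),.06,pd)); print(rect('top',None,b2w(0,-.036),(.045,.06),.036,pd)); edges('top',pd)
pd=snap('side');print(rect('side',None,b2w(0,-.036),(.045,.06),.036,pd))
E
```

```text
[0.6311, -0.0174, 61.8186, 38.9117, -2.7104, 0.0876, 560.0] [-0.00119607 -0.02125134]
t52.8 w0.0598 F[-0.2  0.8  1.2] gf24.9 [ 0.6323 -0.0174  0.0548] grip
t53.5 w0.0599 F[-0.1 -0.  -0.8] gf24.9 [ 0.6312 -0.0168  0.1986] up
t54.1 w0.0596 F[-0.8 -1.1 -0.3] gf24.9 [0.6352 0.1044 0.148 ]
[0.6304, 0.1416, 60.4944, 37.2932, -0.5725, 0.0519, 475.0]
[0.6303, -0.0325, 61.588, 39.34, -2.8086, 0.048, 467.0]
top green ctr -2.9 -100.4 ang 0.3 y [-118.8  -82.1] 485
top blue ctr -7.3 138.4 ang 0.4 y [119.6 156.8] 490
top white ctr 1.2 51.4 ang -1.8 y [-56.1 157.8] 414
[0.6326, -0.032, 60.0715, 41.7742, -1.4414, 0.0469, 370.0]
```

View pics/top4.png

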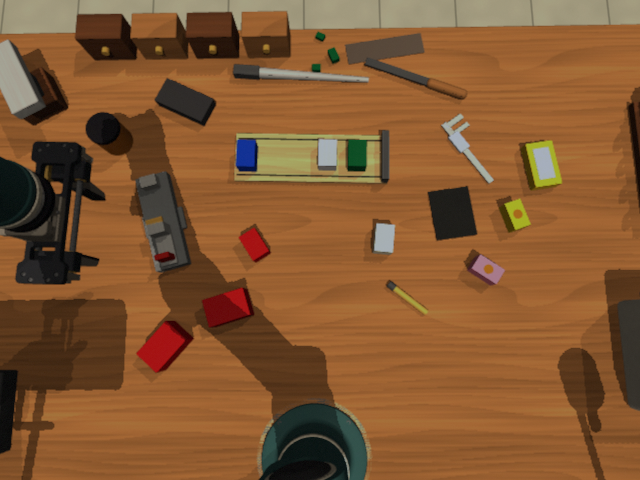

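The block I took for the spacer (327,153) shows no orange dot on top and stands 36 mm high, so it was knocked over onto its side. Blue (246,155) moved as well, to local y = 138 mm. I'll check whether tilted grasps are feasible to stand the spacer up again.

```bash
cat >> h.py <<'E'
def tilt(d,phi,flip):
    """tool z = down*cos+d*sin(phi); tool y=±u"""
    d=np.array([np.cos(d),np.sin(d),0]); dn=np.array([0,0,-1.]); t=dn*np.cos(phi)+d*np.sin(phi)
    u=np.cross(d,[0,0,1.])*(-1 if flip else 1); return np.stack([np.cross(u,t),u,t],1)
E
python3 - <<'E'
from h import *
pd=snap('side','side5.png')
im=cv2.resize(pd[0][215:295,180:275],None,fx=5,fy=5,interpolation=cv2.INTER_CUBIC); cv2.imwrite('pics/side5c.png',im[:,:,::-1])
print(env.sense()['t'],env.sense()['joint_positions'].round(2))
for name,xy,ds in[('board',b2w(0,-.036),[TH+np.pi/2]),('board2',b2w(0,.04),[TH+np.pi/2]),('bench',(.52,.02),np.deg2rad(range(0,360,45)))]:
    for d in ds:
        for fl in(0,1):
            ok=''
            for ph in range(-60,61,15):
                R=tilt(d,np.deg2rad(ph),fl); g=np.array([*xy,.04]); q=solver.inverse_kinematics(g+.019*R[:,2],R); q2=solver.inverse_kinematics(g+[0,0,.08]+.019*R[:,2],R)
                ok+='X' if q is not None and q2 is not None else '.'
            print(name,round(np.degrees(d)),fl,ok)
E
```

```text
58.1167 [-1.72  0.36  1.27  1.84 -0.37  1.21 -0.38]
board 88 0 XXXXXXXXX
board 88 1 XXXXXXXXX
board2 88 0 XXXXXXXXX
board2 88 1 XXXXXXXXX
bench 0 0 .XXXXXX..
bench 0 1 .XXXXXX..
bench 45 0 XXXXXXXXX
bench 45 1 XXXXXXXXX
bench 90 0 XXXXXXXXX
bench 90 1 XXXXXXXXX
bench 135 0 XXXXXXXXX
bench 135 1 XXXXXXXXX
bench 180 0 ..XXXXXX.
bench 180 1 ..XXXXXX.
bench 225 0 XXXXXXXXX
bench 225 1 XXXXXXXXX
bench 270 0 XXXXXXXXX
bench 270 1 XXXXXXXXX
bench 315 0 XXXXXXXXX
bench 315 1 XXXXXXXXX
```

View pics/side5c.png

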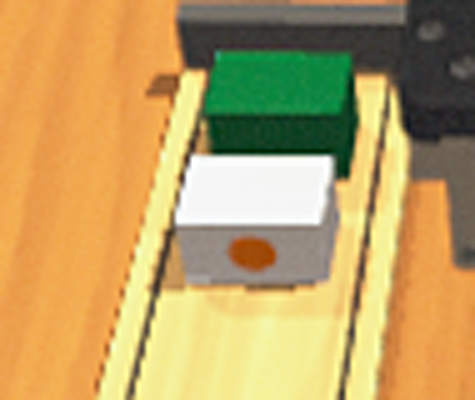

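The spacer's dot faces +y, so it tipped towards +y. The likely cause is my joint-space retreat dipping on its way out. From now on I retreat straight up and go home in joint space. Next I stand the spacer up with a tilted grasp.

```bash
cat >> h.py <<'E'
HOME=[-1.324,0.468,-0.012,1.603,0.006,1.071,-0.056]
def clear():
    p=env.sense()['ee_pos']; lin(p[:2],.3,.3); env.goto_joints(HOME)
E
python3 - <<'E'
from h import *
clear(); st()
d=TH+np.pi/2; dv=np.array([np.cos(d),np.sin(d),0]); c=np.array([.6317,-.0323,.030]); g=c+.004*dv+[0,0,.006]
def tp(g,deg,fl): R=tilt(d,np.deg2rad(deg),fl); return g+.019*R[:,2],R
q0=env.sense()['joint_positions']
fl=min((0,1),key=lambda f:np.abs(np.array(solver.inverse_kinematics(*tp(g+[0,0,.15],-45,f)))-q0).max())
env.reach(*tp(g+[0,0,.15],-45,fl)); st(env.sense()['joint_positions'].round(2))
P,R=tp(g,-45,fl)
env.movel(P+[0,0,.04],rate=.2); env.movel(P,rate=.06); effector.grasp(40); st(); env.movel(P+[0,0,.15],rate=.2); st()
b=np.array([*b2w(0,.024),.037])
for k,deg in enumerate((-20,5,25,45)):
    env.reach(*tp((g+[0,0,.15])*(1-(k+1)/4)+(b+[0,0,.15])*(k+1)/4,deg,fl))
st(env.sense()['joint_positions'].round(2))
P,R=tp(b,45,fl); env.movel(P+[0,0,.03],rate=.2); env.movel(P,rate=.04); env.pause(.2); st(); effector.release()
env.movel(P-.06*R[:,2],rate=.15); env.movel(P-.06*R[:,2]+[0,0,.12],rate=.25); 
env.goto_joints(HOME); st()
pd=snap('top','top6.png'); print(rect('top',None,b2w(0,.03),(.045,.06),.05,pd),rect('top','blue',b2w(0,.138),(.045,.06),.05,pd)); edges('top',pd)
E
```

```text
t59.8 w0.0921 F[ 0.7 -0.2 -0.4] gf0.0 [0.1871 0.6222 0.214 ]
t62.6 w0.0919 F[ 0.7 -0.8 -0.1] gf0.0 [ 0.6315 -0.0407  0.1724] [-0.84  0.76  0.74  1.69  0.31  1.07 -0.42]
t64.7 w0.0595 F[-0.5  0.2 -0.2] gf40.0 [ 0.6315 -0.0417  0.0227]
t65.6 w0.0596 F[-0.2 -0.6 -2.8] gf40.0 [ 0.6305 -0.0414  0.1711]
t67.2 w0.0595 F[-0.4  0.6 -2.5] gf40.0 [0.6333 0.0424 0.1715] [ 0.18  0.63  0.09  1.69 -0.88  1.22  0.71]
t69.0 w0.0601 F[-4.1 -2.3  4.6] gf40.0 [0.6337 0.0412 0.0245]
t73.6 w0.0917 F[0.4 0.8 0. ] gf0.0 [0.1871 0.6223 0.214 ]
[0.6323, 0.0351, 61.114, 36.0873, -2.2036, 0.0519, 466.0] [0.6298, 0.1422, 60.6462, 38.6134, -1.3874, 0.052, 498.0]
top green ctr -3.0 -100.5 ang 0.6 y [-118.8  -82.1] 485
top blue ctr -7.8 138.2 ang 0.5 y [119.4 156.7] 495
top white ctr -1.2 85.7 ang -0.3 y [ 13.6 157.8] 388
```

View pics/top6.png

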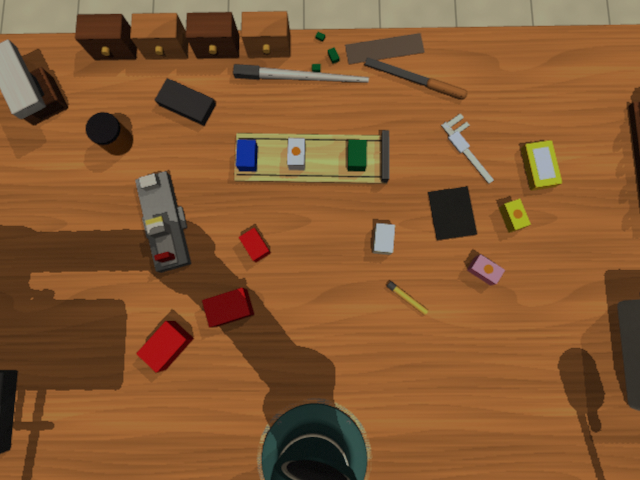

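The top view shows the spacer upright again with its dot at (296,152), green at (356,155) and blue at (246,155). The look-alikes and other things are untouched. Now I set the spacer by relative camera measurements.

```bash
cat >> h.py <<'E'
def on(n,y,pd,r=.05):
    R=rect('top','white' if n=='spacer' else n,b2w(0,y),(.045,.065),r,pd)
    if R: L=w2b(R); print(n,'local',(L*1000).round(1),R[2:6]); return L,R
    print(n,None); return None,None
def put(R,tz,y,x=0.,sq=30,up=.2):
    """pick rectangle R (top camera), centre it at camera-local (x,y)"""
    if pick(np.array(R[:2])+BIAS,D(R[4]),tz,sq,up=up)<.055: raise SystemExit('lost')
    t=b2w(x,y)+BIAS
    above(t,TH,up)
    if st()['gripper_width']<.055: raise SystemExit('lost')
    lin(t,.05,.25); lin(t,.0203,.06); env.pause(.15)
    if st()['gripper_width']<.055: print('lost at place')
    effector.release(); clear()
E
python3 - <<'E'
from h import *
pd=snap('top'); g,_=on('green',-.1,pd); s,S=on('spacer',.031,pd)
put(S,.0195,g[1]+.0385,g[0]/2)
pd=snap('top'); g,_=on('green',-.1,pd); s,S=on('spacer',-.06,pd); b,Bl=on('blue',.138,pd)
if s is not None and abs(s[1]-g[1]-.0385)<.002: 
    put(Bl,.0195,s[1]+.0385); pd=snap('top','top7.png'); on('green',-.1,pd); on('spacer',-.06,pd,.035); on('blue',-.02,pd); st()
E
```

```text
green local [  -3.2 -100.6] [60.3307, 36.7882, -1.1863, 0.0517]
spacer local [-0.9 31.1] [60.6794, 35.699, -2.2292, 0.0518]
t78.1 w0.0600 F[-0.5 -0.5  1.4] gf30.0 [0.6342 0.035  0.0197] grip
t79.0 w0.0597 F[-0.3 -0.7 -3.5] gf30.0 [0.633  0.0351 0.1983] up
t79.4 w0.0595 F[-0.1  0.8 -3. ] gf30.0 [ 0.6292 -0.0601  0.1981]
t81.0 w0.0599 F[ 0.5  1.2 -3.5] gf30.0 [ 0.6304 -0.0583  0.0201]
green local [  -3.3 -100.6] [60.1054, 36.7047, -1.2752, 0.0518]
spacer local [ -1.1 -63. ] [61.6331, 34.4494, -0.83, 0.0518]
blue local [ -7.7 138.7] [60.3338, 39.103, -1.9508, 0.0518]
t89.7 w0.0598 F[0.9 0.3 1.8] gf30.0 [0.6312 0.1428 0.0198] grip
t90.6 w0.0599 F[-0.6 -0.4 -1.2] gf30.0 [0.6298 0.1427 0.1984] up
t91.3 w0.0597 F[-0.2  0.5 -1.3] gf30.0 [ 0.6326 -0.0207  0.1986]
t92.8 w0.0597 F[-0.4 -0.  -1.3] gf30.0 [ 0.6332 -0.0207  0.0201]
green local [  -3.2 -100.5] [59.5974, 36.7082, -1.3436, 0.0519]
spacer local [ -1.3 -63.1] [60.3286, 34.4901, -0.7937, 0.052]
blue local [ -0.5 -24.3] [61.6174, 38.7329, -0.7932, 0.0517]
t97.4 w0.0917 F[0.1 0.3 0. ] gf0.0 [0.1868 0.6225 0.2142]
```

```bash
sed -i 's/lin(t,.05,.25); lin(t,.0203,.06)/lin(t,.04,.3); lin(t,.0203,.08)/; s/up=.2):/up=.14):/' h.py
python3 - <<'E'
from h import *
pd=snap('top'); b,_=on('blue',-.024,pd); s,S=on('spacer',-.063,pd,.035)
S[0:2]=list(b2w(s[0],b[1]-.0384)); 
put(S,.0195,b[1]+.0386)
pd=snap('top'); on('green',-.1,pd); b,_=on('blue',-.024,pd); s,S=on('spacer',.015,pd); R=rect('top','red',(.436,.127),(.03,.06),.08,pd); print(R)
if s is not None and abs(s[1]-b[1]-.0385)<.002 and abs(s[0])<.008:
    put(R,.007,s[1]+.0387,up=.15); pd=snap('top','top8.png'); on('green',-.1,pd);on('blue',-.024,pd); on('spacer',.015,pd,.035); on('red',.053,pd); st()
    print(rect('top','white',(.447,-.152),(.03,.06),.07,pd))
E
```

```text
blue local [ -0.3 -24.3] [61.2594, 38.8111, -0.5383, 0.0518]
spacer local [ -2.3 -63. ] [60.8021, 34.493, -0.9784, 0.0517]
t101.8 w0.0601 F[-1.   0.2  1.3] gf29.9 [ 0.6299 -0.0588  0.0197] grip
t102.5 w0.0599 F[-0.3  0.8 -2.8] gf29.9 [ 0.6286 -0.0582  0.1387] up
t102.9 w0.0596 F[ 0.2 -0.5 -2.1] gf29.9 [0.6329 0.0204 0.1371]
t103.9 w0.0601 F[ 0.6  0.5 -1.7] gf30.0 [0.6343 0.0174 0.0203]
green local [  -2.7 -100.4] [61.1641, 36.7924, -1.2374, 0.0517]
blue local [ -2.  -26.4] [59.7509, 38.8203, -0.7747, 0.052]
spacer local [ 0.4 38.3] [60.4232, 39.2832, -0.9221, 0.048]
[0.4345, 0.125, 60.9671, 39.0139, 32.0289, 0.04, 499.0]
```

The spacer at local y = 38 mm is again on its side (top at 48 mm). It caught blue's top edge because I lowered it too close. I'll stand it up again with a −60° to +30° turn, set it down clear of blue and slide it in low. All later placements will lower clear and slide in too.

```bash
python3 - <<'E'
from h import *
p,dp=snap('side','side9.png'); P=cloud('side',dp); H=cv2.cvtColor(p,cv2.COLOR_RGB2HSV)
m=(cv2.inRange(H,(5,150,100),(18,255,255))>0)&(np.hypot(P[...,0]-b2w(0,.04)[0],P[...,1]-b2w(0,.05)[1])<.045)&(P[...,2]>.018)&(P[...,2]<.06)
Q=np.median(P[m],0); print(m.sum(),Q,w2b(Q))
pd=snap('top'); b,_=on('blue',-.026,pd); s,S=on('spacer',.038,pd)
if not(m.sum()>5 and w2b(Q)[1]>s[1]+.012): raise SystemExit('dot?')
d=TH+np.pi/2; dv=np.array([np.cos(d),np.sin(d),0]); g=np.array([S[0]+BIAS[0],S[1],.030])+.005*dv+[0,0,.004]
def tp(g,deg): R=tilt(d,np.deg2rad(deg),fl); return g+.019*R[:,2],R
def gp(y,z): return np.array([*(b2w(0,y)+BIAS),z])-.004*dv
tgt=b[1]+.0387; z=.0375
q0=env.sense()['joint_positions']
def cost(f):
    global fl; fl=f
    return np.abs(np.array(solver.inverse_kinematics(*tp(g+[0,0,.13],-60)))-q0).max()
fl=min((0,1),key=cost)
env.reach(*tp(g+[0,0,.13],-60)); X,R=tp(g,-60)
env.movel(X+[0,0,.03],rate=.25); env.movel(X,rate=.06); effector.grasp(40); st(); env.movel(X+[0,0,.11],rate=.25)
e=gp(tgt+.005,z)+[0,0,.09]
for k,deg in enumerate((-30,0,30)): env.reach(*tp((g+[0,0,.11])*(1-(k+1)/3)+e*(k+1)/3,deg))
st(); X,R=tp(gp(tgt+.005,z),30); env.movel(X+[0,0,.02],rate=.25); env.movel(X,rate=.05); env.pause(.1)
X,R=tp(gp(tgt,z),30); env.movel(X,rate=.03); env.pause(.1); st(); effector.release()
env.movel(X-.06*R[:,2],rate=.2); clear(); 
pd=snap('top'); on('green',-.1,pd);on('blue',-.026,pd); on('spacer',.014,pd,.04); st()
E
```

```text
46 [0.63639763 0.06196111 0.03013122] [0.00146742 0.05824178]
blue local [ -1.7 -26.4] [59.2082, 38.8679, -0.7928, 0.0519]
spacer local [ 0.  38.2] [60.8468, 39.203, -0.2291, 0.0482]
t112.8 w0.0598 F[0.4 0.5 1.3] gf40.0 [0.6351 0.0306 0.0247]
t115.0 w0.0596 F[-0.4  0.2 -2.5] gf40.0 [0.6339 0.0295 0.1093]
t116.5 w0.0600 F[-0.9  1.5  5.1] gf40.1 [0.6348 0.0221 0.0216]
green local [  -3.3 -100.6] [59.6535, 36.7314, -1.1341, 0.0517]
blue local [ -0.6 -27.9] [61.624, 38.8058, 2.2513, 0.0519]
spacer local [-0.4 14.3] [60.1336, 34.6596, -0.3503, 0.052]
t121.3 w0.0915 F[-0.2 -0.5 -1.2] gf0.0 [0.187  0.6225 0.2142]
```

Blue was nudged: it now sits at local y = −27.9 mm, 4° off. I'll grip it square and slide it +3.5 mm up to the spacer, then place red with the lower-then-slide method.

```bash
sed -i 's/def put(R,tz,y,x=0.,sq=30,up=.14):/def put(R,tz,y,x=0.,sq=30,up=.14,off=.004):/; s/    t=b2w(x,y)+BIAS$/    t0=b2w(x,y)+BIAS; t=b2w(x,y+off)+BIAS/; s/lin(t,.0203,.08); env.pause(.15)/lin(t,.0203,.08); env.pause(.1); lin(t0,.0201,.02); env.pause(.1)/' h.py; sed -n '/def put/,$p' h.py
python3 - <<'E'
from h import *
p=b2w(-.0005,-.0279)+BIAS; t=b2w(-.0005,-.0244)+BIAS
above(p,TH,.14); lin(p,.05,.25); lin(p,.0195,.1); effector.grasp(25); st(); env.movel([*t,.0198],rate=.02); env.pause(.1); effector.release(); clear()
pd=snap('top'); on('green',-.1,pd); b,_=on('blue',-.024,pd); s,S=on('spacer',.015,pd,.035); R=rect('top','red',(.436,.127),(.03,.06),.08,pd); print(R)
if S[5]>.051 and abs(s[1]-b[1]-.0385)<.0025:
    put(R,.007,max(s[1]+.0387,b[1]+.076),up=.15); pd=snap('top','top8.png'); on('green',-.1,pd);on('blue',-.024,pd); on('spacer',.015,pd,.035); on('red',.053,pd); st()
    print(rect('top','white',(.447,-.152),(.03,.06),.07,pd))
E
```

```text
def put(R,tz,y,x=0.,sq=30,up=.14,off=.004):
    """pick rectangle R (top camera), centre it at camera-local (x,y)"""
    if pick(np.array(R[:2])+BIAS,D(R[4]),tz,sq,up=up)<.055: raise SystemExit('lost')
    t0=b2w(x,y)+BIAS; t=b2w(x,y+off)+BIAS
    above(t,TH,up)
    if st()['gripper_width']<.055: raise SystemExit('lost')
    lin(t,.04,.3); lin(t,.0203,.08); env.pause(.1); lin(t0,.0201,.02); env.pause(.1)
    if st()['gripper_width']<.055: print('lost at place')
    effector.release(); clear()
t125.7 w0.0603 F[-0.1  0.4  3. ] gf24.6 [ 0.6328 -0.024   0.0197]
green local [  -3.1 -100.5] [60.3185, 36.7569, -1.0507, 0.0516]
blue local [ -0.8 -24.9] [60.7718, 38.128, 1.8136, 0.0518]
spacer local [-0.8 14.3] [60.1617, 34.7356, -0.1358, 0.052]
[0.4345, 0.1251, 60.4059, 39.1542, 31.9442, 0.0402, 499.0]
t134.3 w0.0595 F[-1.6  0.   4.7] gf30.0 [0.4356 0.1252 0.0072] grip
t135.0 w0.0596 F[ 0.4 -0.7 -1.1] gf30.0 [0.4347 0.125  0.1491] up
t135.8 w0.0598 F[-0.3  0.3 -1.5] gf30.0 [0.6342 0.0613 0.1483]
t137.3 w0.0599 F[-0.3  0.3 -1.2] gf30.0 [0.6358 0.0566 0.0201]
green local [  -3.3 -100.6] [60.2551, 36.9045, -1.1598, 0.0519]
blue local [ -1.  -25.4] [62.1114, 36.6792, -0.493, 0.0518]
spacer local [-0.4 13.2] [60.8462, 36.7414, -0.2107, 0.0519]
red local [-1.2 52.8] [59.3996, 38.7113, -1.0656, 0.052]
t141.7 w0.0919 F[-0.6  0.5 -0.4] gf0.0 [0.1869 0.6225 0.2143]
[0.444, -0.1506, 59.6621, 39.2301, -6.7549, 0.0399, 517.0]
```

```bash
python3 - <<'E'
from h import *
pd=snap('top'); r,_=on('red',.053,pd); s,S=on('spacer',.0135,pd,.035); 
put(S,.0195,r[1]+.0386)
pd=snap('top'); on('blue',-.024,pd); r,_=on('red',.053,pd); s,S=on('spacer',.0915,pd,.035); R=rect('top','white',(.447,-.152),(.03,.06),.08,pd); print(R)
if S and S[5]>.051 and abs(s[1]-r[1]-.0385)<.0025:
    put(R,.007,max(s[1]+.0386,r[1]+.0755),up=.15); pd=snap('top','top9.png')
    for n,y in(('green',-.1),('blue',-.024),('red',.053)): on(n,y,pd)
    on('spacer',.09,pd,.03); on('white',.131,pd,.03); st()
E
```

```text
red local [-0.9 52.8] [59.5902, 38.7469, -0.8039, 0.0518]
spacer local [-0.6 13.3] [60.2962, 36.724, -0.2256, 0.0518]
t145.9 w0.0596 F[-0.2 -0.6  1.4] gf29.9 [0.6341 0.0171 0.0197] grip
t146.6 w0.0598 F[-0.3  0.6 -3.3] gf29.9 [0.6328 0.0175 0.1387] up
t147.0 w0.0596 F[-0.3 -0.9 -2.4] gf29.9 [0.6354 0.1012 0.137 ]
t148.4 w0.0599 F[ 0.4  0.1 -2.7] gf29.9 [0.6371 0.0951 0.0201]
blue local [ -0.8 -24.2] [61.8118, 38.79, -0.7273, 0.0519]
red local [-1.2 53. ] [59.9465, 39.1381, -0.6219, 0.0519]
spacer local [ 0.3 91.5] [61.0448, 37.8148, -2.8643, 0.052]
[0.4439, -0.1506, 60.2811, 39.2557, -6.5238, 0.0398, 518.0]
t157.2 w0.0598 F[0.1 0.3 3.9] gf30.0 [ 0.4452 -0.1506  0.0072] grip
t157.9 w0.0598 F[-0.7 -0.2 -1.5] gf30.0 [ 0.4443 -0.1499  0.1491] up
t159.2 w0.0598 F[-0.5  0.3 -1.3] gf30.0 [0.6383 0.135  0.1501]
t160.7 w0.0597 F[ 0.5 -0.5 -1.8] gf30.0 [0.6384 0.1337 0.0202]
green local [  -2.8 -100.4] [60.0847, 36.7715, -1.2614, 0.0517]
blue local [ -1.5 -25.6] [61.3318, 38.6532, 1.6834, 0.0519]
red local [-0.7 52.7] [60.0453, 38.745, -1.7163, 0.0518]
spacer local [-0.5 95.9] [58.8243, 47.604, -0.2413, 0.0523]
white local [  0.4 125.4] [57.7737, 46.87, -2.9112, 0.052]
t164.8 w0.0916 F[-0.3 -0.   0.6] gf0.0 [0.1871 0.6225 0.2142]
```

View pics/top9.png

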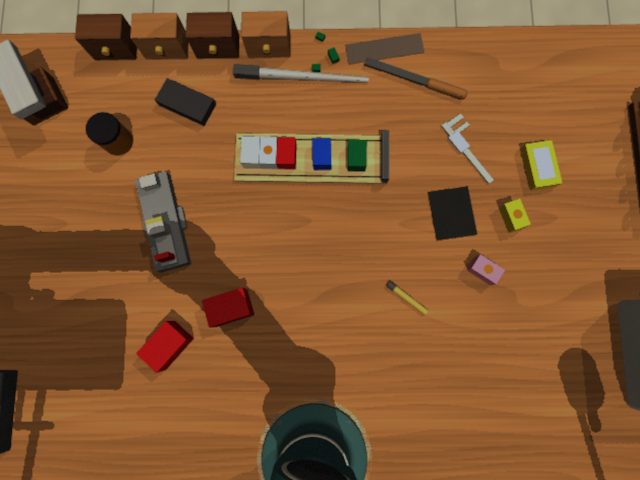

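The top view shows the row white (249,150), spacer (267,150), red (286,152), blue (321,154), green (356,155), with everything else undisturbed. Next I return the spacer and close the jaw.

```bash
python3 - <<'E'
from h import *
p=b2w(-.0003,.0913)+BIAS; q=(.5045,-.302)
if pick(p,TH,.0195,30,up=.14)<.055: raise SystemExit('lost')
above(q,D(5),.15)
if st()['gripper_width']<.055: raise SystemExit('lost')
lin(q,.04,.3); lin(q,.0118,.1); effector.release(); lin(q,.25,.35)
a=D(15.2); n=np.array([np.cos(a),np.sin(a)]); h=np.array([.4072,.3026])
above(h,a+np.pi/2,.2); lin(h,.08,.3); lin(h,.045,.12); effector.grasp(30); st('handle')
e=h+.0425*n; lin(e,.045,.1); st('closed'); effector.release(); st(); clear(); st()
pd=snap('top','top10.png')
for nn,y in(('green',-.1),('blue',-.024),('red',.053),('white',.13)): on(nn,y,pd,.04)
print(rect('top',None,q,(.036,.06),.06,pd),rect('top','red',e,(.06,.1),.05,pd))
E
```

```text
t168.8 w0.0598 F[-0.7  0.2  1.4] gf30.0 [0.637  0.0951 0.0197] grip
t169.5 w0.0601 F[-0.3 -0.4 -3.9] gf30.0 [0.6356 0.0953 0.1387] up
t171.0 w0.0598 F[ 0.7  0.6 -1.8] gf30.0 [ 0.5055 -0.3005  0.1496]
t177.6 w0.0300 F[-0.6 -1.3 -0.2] gf30.0 [0.4072 0.3026 0.0449] handle
t178.2 w0.0297 F[ 1.8  1.7 -2.7] gf30.0 [0.4489 0.314  0.045 ] closed
t179.2 w0.0918 F[ 0.4  0.4 -0.4] gf0.0 [0.4482 0.3138 0.045 ]
t181.7 w0.0920 F[-0.1 -0.2 -1.3] gf0.0 [0.187  0.6222 0.2139]
green local [  -3.2 -100.5] [59.5431, 36.7904, -1.4312, 0.0518]
blue local [ -1.  -25.5] [60.7515, 38.7401, 1.7665, 0.0518]
red local [-1.2 52.2] [59.662, 38.5845, -2.4101, 0.0519]
white local [  0.2 129.5] [60.2579, 39.7182, -1.5383, 0.0518]
[0.5029, -0.3013, 59.8557, 37.3593, 4.7819, 0.0438, 502.0] [0.4487, 0.3136, 28.1446, 11.9014, -73.4505, 0.081, 77.0]
```

```bash
python3 - <<'E'
from h import *
for c in('top','side'):
    p,d=snap(c); P=cloud(c,d); H=cv2.cvtColor(p,cv2.COLOR_RGB2HSV)
    for n,y in(('green',-.1),('blue',-.0255),('red',.052),('white',.1295)):
        q=b2w(0,y); m=(cv2.inRange(H,*COL[n])>0)&(np.hypot(P[...,0]-q[0],P[...,1]-q[1])<.045)&(P[...,2]>.0475)&(P[...,2]<.06)
        X=P[m][:,:2]; w,v=np.linalg.eigh(np.cov(X.T)); k=v[:,1]; a=(np.degrees(np.arctan2(k[1],k[0]))+90)%180-90
        print(c,n,'yaw rel',round(a+1.9,2),(w2b(X.mean(0))*1000).round(1))
E
```

```text
top green yaw rel -0.49 [  -3.5 -100.6]
top blue yaw rel -0.02 [ -1.5 -25.5]
top red yaw rel 0.54 [-0.5 52.1]
top white yaw rel 1.91 [1.000e-01 1.292e+02]
side green yaw rel 0.34 [ -0.8 -98.9]
side blue yaw rel 4.69 [  0.4 -23.3]
side red yaw rel -0.01 [ 0.  53.2]
side white yaw rel 0.6 [  1.7 130.5]
```

The blue block's squareness reads between 0 and 4.7°, against a limit of 4.58°. I'll grip it and turn it −2.4°, which is safe across that whole range.

```bash
python3 - <<'E'
from h import *
p=b2w(-.0008,-.0250)+BIAS; a=D(2.4)
above(p,TH+a/1,.14); lin(p,.05,.3); lin(p,.0195,.12); effector.grasp(30)
R=env.sense()['tcp_rot']; c,s=np.cos(-a),np.sin(-a); t=b2w(-.0008,-.0245)+BIAS
env.movel([*t,.0197],np.array([[c,-s,0],[s,c,0],[0,0,1]])@R,rate=.005); env.pause(.1); st(); effector.release(); clear(); st()
for cam in('top','side'):
    pd=snap(cam); P=cloud(cam,pd[1]); H=cv2.cvtColor(pd[0],cv2.COLOR_RGB2HSV)
    q=b2w(0,-.025); m=(cv2.inRange(H,*COL['blue'])>0)&(np.hypot(P[...,0]-q[0],P[...,1]-q[1])<.045)&(P[...,2]>.0475)&(P[...,2]<.06)
    X=P[m][:,:2]; w,v=np.linalg.eigh(np.cov(X.T)); k=v[:,1]; print(cam,(np.degrees(np.arctan2(k[1],k[0]))+90)%180-90+1.9,w2b(X.mean(0))*1000, rect(cam,'blue',q,(.0475,.06),.05,pd)[4]+1.9, (w2b(rect(cam,'green',b2w(0,-.1),(.0475,.06),.05,pd))*1000).round(1))
E
```

```text
t186.4 w0.0600 F[-0.4  0.6  3.3] gf30.0 [ 0.6326 -0.0208  0.0198]
t190.9 w0.0918 F[0.6 0.6 0.8] gf0.0 [0.187  0.6225 0.2142]
top -0.9809076743493166 [ -2.43924455 -24.60777844] 1.0837999999999999 [  -2.8 -100.3]
side -2.5774940819317522 [  1.14343966 -22.4006471 ] 0.12229999999999985 [  -0.6 -100.6]
```

```bash
python3 - <<'E'
from h import *
print(workorder.finish_job())
E
```

```text
the job is handed in; nothing more can be done
None
```

I handed the job in at about 191 s with no verdict returned: by my last camera check, green, blue, red and white stand in order with gaps of about 36–38 mm, the spacer is back on its pad and the jaw is closed, though the spacer toppled twice and blue had to be re-placed along the way.

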